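Stand a casting flask on edge, find its pour hole and hold it hole-up in the lamp light

TASK

The flat aluminium casting flask lying on the bench has its pour hole in only one of its four narrow sides: turn the flask up onto its thin edge with the pour hole on top, stand it in the middle of the green mat as for pouring, and let go so that it stands by itself. Then take hold of it again, lift it about a hand's breadth (100 mm) off the mat and keep it there over the mat in the lamp's light, upright with the hole facing up and still, so that the hole can be checked: the job finishes with the gripper holding it. Leave the other things on the bench where they stand.

Things in the scene. Friction and masses are not known exactly. Their poses are not given: they have to be found in the camera images.
- flask: empty casting flask, flat aluminium block 66 (x) by 56 (y) by 34 mm (z), 0.17 to 0.34 kg, flat on a large face, turned any way. Origin: block centre. +x points out of the pour hole, a blind oblong 34 mm (y) by 20 mm (z), 28 mm deep, white inside, mid +x side; the other three narrow sides are solid. Stable on any side; hole up it is 66 mm tall, origin 33 mm above its support
- flask_hole (a point): the middle of the mouth of the flask's pour hole, 33 mm from the flask's centre along its +x; axes as the flask. Nothing stands within 80 mm of its centre at the start
- mat: dark green silicone pouring mat, 160 by 160 mm, 3 mm thick, fixed; origin at its middle on the bench surface (the upper face is 3 mm higher), x and y along its sides; the space above it is free
- lamp: white gooseneck lamp, fixed to the bench beside the mat; same origin and axes as the mat. Round foot 124 mm across at x = 150, y = 240 mm; neck rising to 0.41 m; head 62 mm wide over x = 100, y = 160 to x = 123, y = 197 mm, its lower end 0.30 m above the bench, shining on the mat
- filled: bystander: a second flask of the same size, already filled, standing hole-up with a pink plug in its pour hole; origin at the middle of its foot
- pump: bystander: white pump bottle, 64 mm across, 170 mm tall; origin at the middle of its foot
- pot: bystander: dark round pot with brushes and tools, 72 mm across, 190 mm tall with its contents; origin at the middle of its foot
- jar: bystander: small amber jar with white cap, 48 mm across, 62 mm tall; origin at the middle of its foot
- carton: bystander: flat brown carton with a yellow band, 85 by 60 by 34 mm; origin at the middle of its underside
- dish: bystander: blue dish with pink earmoulds, 84 mm across, 26 mm tall; origin at the middle of its foot
- driver: bystander: screwdriver lying flat, 160 mm long; origin under its middle
Mind the look-alikes: they are no part of the job. What is shaped like the flask but purple or turquoise is not meant.

How it is judged:
By the outcome, as a careful person would: the job done as asked, in the order asked, and still so for the second after the job is handed in, while the arm keeps its last pose, push and grip.
It also fails if it takes over 67 s, if anything falls off the work surface, if the arm or the gripper's body presses on something with over 40 N, if the wrist force passes 120 N, or if a joint passes its speed limit or range.

ROBOT

A 6-joint arm with a two-finger parallel gripper is mounted at the origin on the work surface. World frame = base frame: x ahead of the robot, y to its left, z up, the work surface at z = 0. Lengths are in m, angles in rad, forces in N, time in s.
With the tool pointing down it reaches from about 0.325 to 0.875 m from the base axis. Payload 4.4 kg.
Tool frame: the origin (TCP) lies at the very end of the fingers, on their centre line; the grasp point (between the pads) lies 19 mm behind it (env.grip_depth is the distance from the TCP to the grasp point, in m); z points along the fingers, y is the line along which they close (so a half turn about z gives the same grasp; the last joint's range is limited). The gripper opens to 85 mm and grips with 20 to 120 N. Pads are 22 mm wide; open, the fingers measure 114 mm over their backs; the gripper's body (76 mm by 85 mm) begins 54 mm behind the grasp point. The pads swing forward as they close: fully open they stand 13 mm farther back than shut.
Start: joints at [1.02, 0.207, 1.542, -0, 1.393, -0.15], TCP at [0.224, 0.53, 0.203] pointing down, gripper open.
Joint ranges: [-2.73, 2.73], [-0.86, 2.22], [0.23, 2.46], [-1.11, 4.25], [0.08, 2.63], [-2.82, 2.82]. Speed limits (rad/s): [2.79, 2.79, 3.14, 3.14, 3.14, 3.14].

INTERFACE

Orientations are given as [roll, pitch, yaw] about the fixed x, y, z axes, in that order (R = Rz(yaw) Ry(pitch) Rx(roll)).
In Python, from cell import env, effector, vision, monitor gives the robot as it stands. Calls block until the motion is done:
- env.move_to(position, orientation): joint-space move of the TCP to a pose.
- env.line_to(position, frame=None, v=0.15, force_limit=None): straight line of the TCP; frame=None keeps the orientation; v is the mean speed in m/s. With force_limit (N) it stops when the force on the tool has changed by that much, and returns True; else False.
- env.move_joints(angles): joint-space move.
- effector.grip(opening, effort=None): finger opening in m; effort is the grip in N (None keeps the last); returns when the fingers have stopped.
- env.sleep(seconds).
- env.ik(position, orientation): joint angles nearest the present ones, or None.
- vision.capture(name): name is "scene" or "side" or "wrist"; returns a dict with "image" (384x512x3 uint8, blue, green, red), "vfov" (degrees; the focal length in pixels is half the picture's height over the tangent of half this angle, whatever the lens; pixels are square), "cx", "cy" (the principal point, pixels), "T" (4x4, takes a point from camera to world coordinates). Camera axes: x right, y down, z forward; pixel columns grow to the right and rows downward; lengths in m; the calibration is good to about 2 mm. A picture is of the moment at which its call begins. There is no depth.
A pose or a line that the arm cannot do raises env.MotionError and nothing moves.
- env.close_job(): hands the job in; it is judged then, once.
Readings, each from a call of its own:
- monitor.current_clock(): time.
- monitor.current_joints(): joint angles.
- monitor.current_dq(): joint speeds.
- monitor.current_effort(): joint torques, N m.
- monitor.current_tool_pos(): TCP position.
- monitor.current_ee_rot(): TCP orientation.
- monitor.current_ft_force(): force on the tool from outside, world axes, zero at the start.
- monitor.current_torque(): the same for the moment, N m.
- monitor.current_finger_gap(): finger opening in m.
- monitor.current_grasp_force(): force on a finger pad.
Only numpy, scipy, OpenCV 4.12 (cv2) and the standard library are available. Lean on these libraries where they do the work, as an engineer would, in place of code of your own. Each camera call takes 0.05 s, during which the arm holds its last target. There are 200 camera calls.

## Working session

There is one attempt and no reset: what is moved stays moved. The work goes in short steps, each a Python script; the robot and the scene stay as the last script left them, time stands still between calls to the robot, and variables do not carry over. Pictures are saved under pics/ and viewed, at most 10 in all, crops included, and the job is handed in when it is done.

```bash
ls; mkdir -p pics
python3 - <<'E'
from cell import env, effector, vision, monitor
import cv2, numpy as np, pickle
ims=[]
d={}
for n in ["scene","side","wrist"]:
    c=vision.capture(n); d[n]=c; cv2.imwrite(f"pics/{n}0.png",c["image"]); print(n,c["vfov"],c["cx"],c["cy"],c["T"].round(3).tolist())
pickle.dump(d,open("c0.pkl","wb"))
print(monitor.current_clock(),env.grip_depth)
cv2.imwrite("pics/scene0b.png",cv2.resize(d["scene"]["image"],(800,600),interpolation=cv2.INTER_CUBIC))
cv2.imwrite("pics/side0b.png",cv2.resize(d["side"]["image"],(800,600),interpolation=cv2.INTER_CUBIC))
E
```

```text
pics
scene 50.27467111772099 260.3184372739132 197.0324571031122 [[-0.244, 0.519, -0.819, 1.576], [0.97, 0.13, -0.207, 0.267], [-0.001, -0.845, -0.535, 0.723], [0.0, 0.0, 0.0, 1.0]]
side 56.28330765471471 251.46821418616852 191.7575421354622 [[0.791, -0.471, 0.39, 0.085], [-0.612, -0.612, 0.501, -0.579], [0.003, -0.635, -0.772, 0.941], [0.0, 0.0, 0.0, 1.0]]
wrist 61.37199827138789 254.66431322250014 196.27493141914468 [[0.388, 0.889, 0.244, 0.163], [0.922, -0.373, -0.105, 0.555], [-0.002, 0.266, -0.964, 0.372], [0.0, 0.0, 0.0, 1.0]]
0.15 0.0187
```

View pics/scene0b.png

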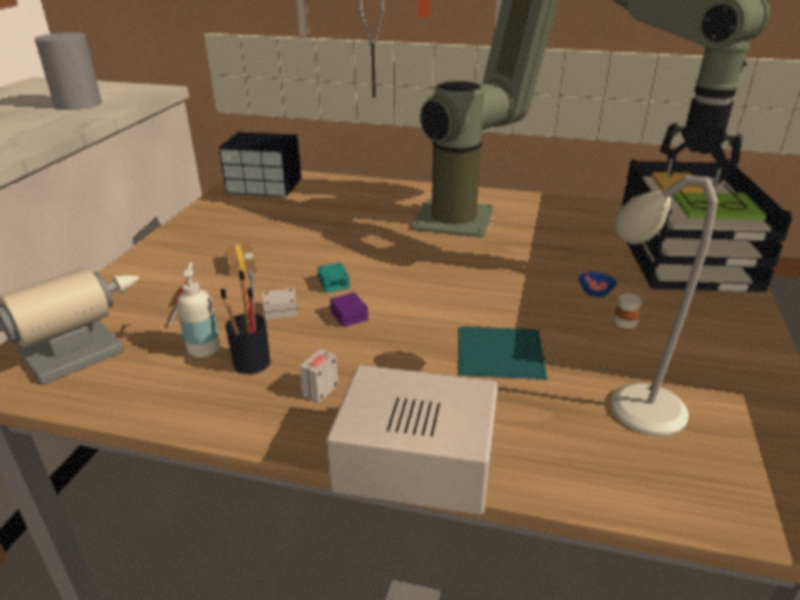

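View pics/side0b.png

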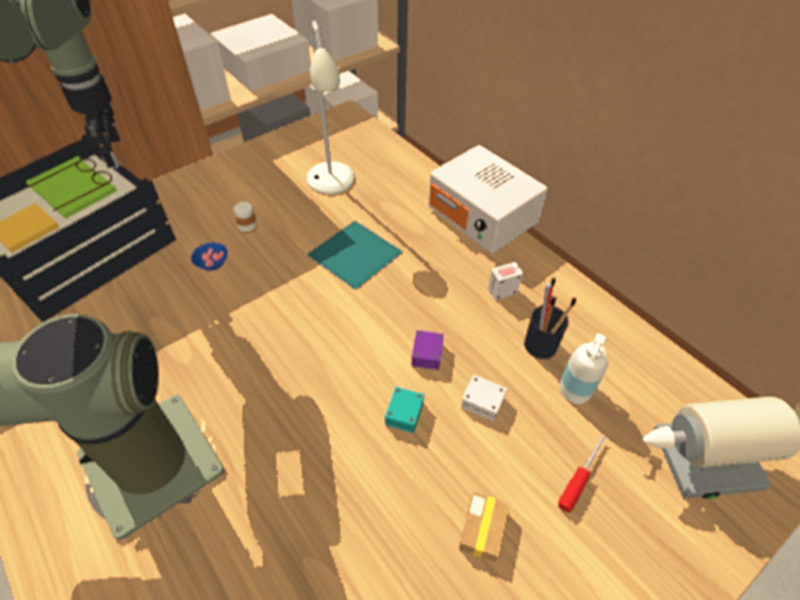

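The side view shows the grey flask at about (484,397) of 800x600, beside the purple and turquoise decoys, with the mat at (355,253). In the scene view the flask is at (280,303) and the mat at (502,352). The hole side isn't visible yet.

```bash
cat > h.py <<'E'
import numpy as np, cv2
def f(c): return c["image"].shape[0]/2/np.tan(np.radians(c["vfov"])/2)
def ray(c,uv,z):
    uv=np.atleast_2d(uv).astype(float); k=f(c)
    d=np.c_[(uv[:,0]-c["cx"])/k,(uv[:,1]-c["cy"])/k,np.ones(len(uv))]@c["T"][:3,:3].T
    o=c["T"][:3,3]; return o+d*((z-o[2])/d[:,2])[:,None]
def proj(c,P):
    P=np.atleast_2d(P); q=(P-c["T"][:3,3])@c["T"][:3,:3]; return q[:,:2]/q[:,2:]*f(c)+[c["cx"],c["cy"]]
def blob(m):
    cs,_=cv2.findContours(m.astype(np.uint8),cv2.RETR_EXTERNAL,cv2.CHAIN_APPROX_NONE)
    return max(cs,key=cv2.contourArea)[:,0]
def roi(m,x0,y0,x1,y1):
    o=np.zeros_like(m); o[y0:y1,x0:x1]=m[y0:y1,x0:x1]; return o
E
python3 - <<'E'
from h import *; import pickle
d=pickle.load(open("c0.pkl","rb"))
for n,mr,fr in [("side",(190,135,262,190),(290,232,328,272)),("scene",(285,205,355,245),(163,180,195,207))]:
    c=d[n]; hsv=cv2.cvtColor(c["image"],cv2.COLOR_BGR2HSV).astype(int); H,S,V=hsv[...,0],hsv[...,1],hsv[...,2]
    b=blob(roi((H>75)&(H<105)&(S>80),*mr)); P=ray(c,b,.003)
    r=cv2.minAreaRect((P[:,:2]*1000).astype(np.float32)); print(n,"mat",r,cv2.boxPoints(r).round().tolist())
    b=blob(roi((S<75)&(V>100),*fr)); P=ray(c,b,.034); r=cv2.minAreaRect((P[:,:2]*1000).astype(np.float32)); print("flask",r,len(b))
    x0,y0,x1,y1=fr
    cv2.imwrite(f"pics/{n}crop.png",cv2.resize(c["image"][y0-8:y1+8,x0-8:x1+8],None,fx=8,fy=8,interpolation=cv2.INTER_CUBIC))
    for nm,R in [("filled",(310,165,340,195) if n=="side" else (190,222,220,260))]:
        b=blob(roi((S<75)&(V>100),*R)); print(nm,ray(c,[b.mean(0)],.04).round(3))
a=cv2.imread("pics/sidecrop.png");b=cv2.imread("pics/scenecrop.png");h=max(a.shape[0],b.shape[0])
pad=lambda i:cv2.copyMakeBorder(i,0,h-i.shape[0],0,0,cv2.BORDER_CONSTANT)
cv2.imwrite("pics/crop.png",np.hstack([pad(a),pad(b)])[:600,:800])
E
```

```text
side mat ((574.1253662109375, 195.63601684570312), (152.5665283203125, 153.6527862548828), 9.9600191116333) [[486.0, 258.0], [512.0, 107.0], [663.0, 133.0], [636.0, 284.0]]
flask ((533.1424560546875, -272.7599182128906), (74.37752532958984, 67.39134216308594), 25.589452743530273) 79
filled [[ 0.764 -0.097  0.04 ]]
scene mat ((578.6056518554688, 197.39083862304688), (149.22357177734375, 153.72146606445312), 10.19698715209961) [[492.0, 260.0], [519.0, 109.0], [666.0, 135.0], [638.0, 286.0]]
flask ((564.6649780273438, -256.738525390625), (103.56370544433594, 61.90365219116211), 24.812381744384766) 68
filled [[ 0.774 -0.092  0.04 ]]
```

View pics/crop.png

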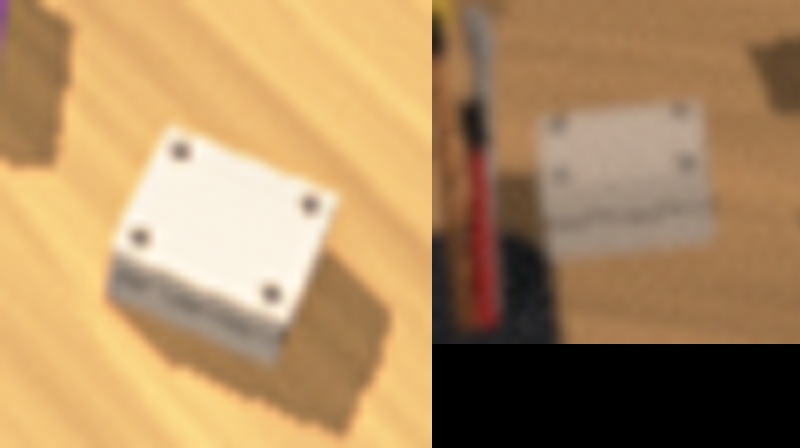

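The side view's near face and the scene's front face show only faint lines, so the crop doesn't settle which side has the hole. I'll look from close by with the wrist camera, from two opposite corners.

```bash
cat >> h.py <<'E'
from scipy.spatial.transform import Rotation as Ro
def tool(monitor):
    T=np.eye(4); r=np.array(monitor.current_ee_rot())
    T[:3,:3]=r if r.shape==(3,3) else Ro.from_euler("xyz",r).as_matrix(); T[:3,3]=monitor.current_tool_pos(); return T
def rpy(R): return Ro.from_matrix(R).as_euler("xyz").tolist()
E
python3 - <<'E'
from h import *; import pickle
from cell import env, vision, monitor
d=pickle.load(open("c0.pkl","rb"))
q=np.array([(172,125),(338,195),(280,325),(112,248)])/8+[281.5,223.5]
P=ray(d["side"],q,.034)*1000; print(P.round(1).tolist()); e=np.roll(P,-1,0)-P; print([(round(np.linalg.norm(v)),round(np.degrees(np.arctan2(v[1],v[0])))) for v in e]); C=P.mean(0)/1000; print("C",C)
print(monitor.current_ee_rot())
X=np.linalg.inv(tool(monitor))@d["wrist"]["T"]; print(X.round(3)); np.save("X.npy",X)
C[2]=.017
ok=[]
for az in range(0,360,20):
  for el in (40,50):
    a,b=np.radians(az),np.radians(el); z=-np.array([np.cos(a)*np.cos(b),np.sin(a)*np.cos(b),np.sin(b)])
    for roll in range(0,360,30):
        x=np.cross(z,[0,0,1]);x/=np.linalg.norm(x); R=np.c_[x,np.cross(z,x),z]@Ro.from_euler("z",roll,degrees=True).as_matrix()
        T=np.eye(4);T[:3,:3]=R;T[:3,3]=C-.22*z; Q=T@np.linalg.inv(X)
        if Q[2,3]<.09: continue
        j=env.ik(Q[:3,3].tolist(),rpy(Q[:3,:3]))
        if j is not None: ok.append((az,el,roll,round(float(Q[2,3]),3),round(float(np.linalg.norm(np.array(j)-monitor.current_joints())),1)))
for o in ok: print(o)
E
```

```text
[[553.1, -226.8, 34.0], [580.5, -285.3, 34.0], [527.1, -310.2, 34.0], [501.0, -251.4, 34.0]]
[(65, -65), (59, -155), (64, 114), (58, 25)]
C [ 0.54043561 -0.26842424  0.034     ]
[-3.13976170e+00 -2.87146757e-04  2.74182499e+00]
[[ 0.001 -0.964 -0.266  0.066]
 [ 1.     0.001 -0.     0.   ]
 [ 0.    -0.266  0.964 -0.17 ]
 [ 0.     0.     0.     1.   ]]
```

Run:
```python
from h import *
from cell import env, vision, monitor
X=np.load("X.npy"); C=np.array([.540,-.268,.017]); j0=np.array(monitor.current_joints()); best=None
for az in range(85,150,10):
  for el in (45,52,60):
   for dist in (.26,.32,.38):
    a,b=np.radians(az),np.radians(el); z=-np.array([np.cos(a)*np.cos(b),np.sin(a)*np.cos(b),np.sin(b)])
    for roll in range(0,360,15):
        x=np.cross(z,[0,0,1]);x/=np.linalg.norm(x); R=np.c_[x,np.cross(z,x),z]@Ro.from_euler("z",roll,degrees=True).as_matrix()
        T=np.eye(4);T[:3,:3]=R;T[:3,3]=C-dist*z; Q=T@np.linalg.inv(X)
        if Q[2,3]<.12: continue
        j=env.ik(Q[:3,3].tolist(),rpy(Q[:3,:3]))
        if j is None: continue
        cost=np.abs(np.array(j)-j0).max()+el/30+abs(az-115)/50+dist*3
        if best is None or cost<best[0]: best=(cost,az,el,dist,roll,j,Q[:3,3])
print(best)
if best:
    env.move_joints(best[5]); c=vision.capture("wrist"); 
    import pickle; pickle.dump(c,open("c1.pkl","wb"))
    cv2.imwrite("pics/w1.png",c["image"]); print(monitor.current_clock())
```

```text
(np.float64(3.5762611969701243), 115, 45, 0.32, 120, array([-0.09573072,  0.25181953,  1.85138701, -0.78938351,  1.07035297,
       -1.07777217]), array([ 0.51571402, -0.17848742,  0.12135763]))
2.825
```

View pics/w1.png

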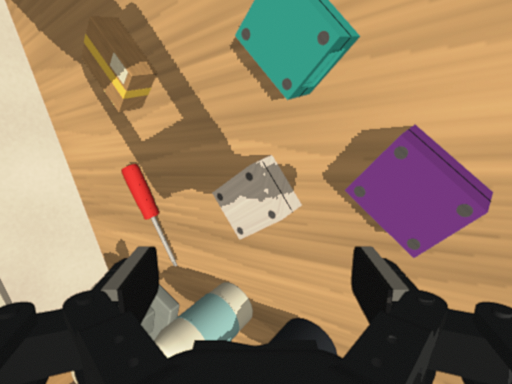

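The flask is at (256,197), with one narrow side showing at its right (272,157)–(300,205). I'll enlarge that and label the directions.

Run:
```python
from h import *; import pickle
c=pickle.load(open("c1.pkl","rb")); C=np.array([.540,-.268,.034])
for y in (115,25,-65,-155):
    a=np.radians(y); print(y,proj(c,C+.033*np.array([np.cos(a),np.sin(a),0])).round())
print(proj(c,C))
hsv=cv2.cvtColor(c["image"],cv2.COLOR_BGR2HSV).astype(int)
cv2.imwrite("pics/w1c.png",cv2.resize(c["image"][145:250,200:315],None,fx=5,fy=5,interpolation=cv2.INTER_CUBIC))
```

```text
115 [[265. 189.]]
25 [[260. 232.]]
-65 [[224. 213.]]
-155 [[225. 172.]]
[[242.72542995 201.82389576]]
```

View pics/w1c.png

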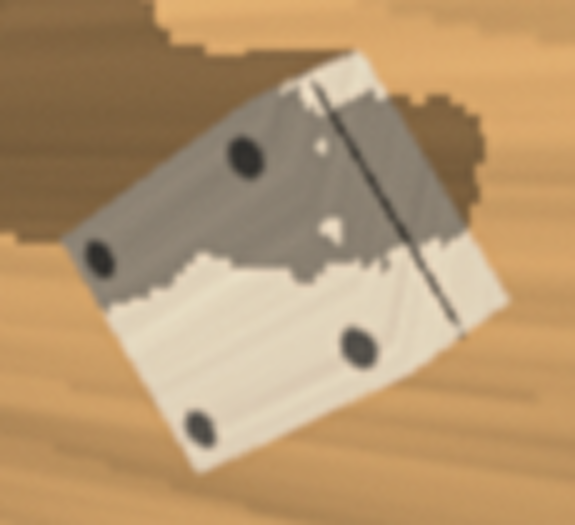

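The 115° side is solid (it has only a seam), and neither long side shows a hole, so the hole should face -65°. Next I'll refine the pose and check IK for the tilted pick and place.

```bash
cat > plan.py <<'E'
from h import *
def pickR(psi,a):
    # psi: hole yaw when lying; a: tool tilt, pointing back toward -x of flask. returns tool R
    x=np.array([np.cos(psi),np.sin(psi),0]); zt=-np.sin(a)*x-np.cos(a)*np.array([0,0,1]); y=np.cross([0,0,1],x)
    return np.c_[np.cross(y,zt),y,zt]
def standR(phi,a):
    # standing: tool pointing horizontally along yaw phi, dipping by a below horizontal, after 90 deg turn
    x=np.array([np.cos(phi),np.sin(phi),0]); zt=np.cos(a)*x-np.sin(a)*np.array([0,0,1]); y=np.cross([0,0,1],x)
    return np.c_[np.cross(y,zt),y,zt]
flip=np.diag([-1,-1,1.])
E
python3 - <<'E'
from plan import *; import pickle
from cell import env, monitor
c=pickle.load(open("c1.pkl","rb"))
q=lambda *p: np.array(p)/5+[199.6,144.6]
A=ray(c,q((62,240),(198,472)),.034); B=ray(c,q((318,85),(462,335)),.017); D=ray(c,q((358,50),(510,298)),0.)
print(A.round(4).tolist(),B.round(4).tolist(),D.round(4).tolist())
A,B,D=A[:,:2],B[:,:2],D[:,:2]; ax=(B+D)/2-A; print(np.linalg.norm(ax,axis=1),np.linalg.norm(A[1]-A[0]),np.linalg.norm(B[1]-B[0]),np.degrees(np.arctan2(*ax.mean(0)[::-1])), np.degrees(np.arctan2(*(A[1]-A[0])[::-1])),np.degrees(np.arctan2(*(D[1]-D[0])[::-1])))
print("C",(A.mean(0)+(B.mean(0)+D.mean(0))/2)/2)
C=np.array([.54,-.268,.026]); M=np.array([.576,.1965,.003])
psi=np.radians(-65)
for deg in (20,25,30,35,40,45):
    a=np.radians(deg)
    for F in (np.eye(3),flip):
        R=pickR(psi,a)@F; p=C+.0187*R[:,2]; j=env.ik(p.tolist(),rpy(R)); ju=env.ik((p-.1*R[:,2]).tolist(),rpy(R))
        print(deg,F[0,0],None if j is None else j.round(2),None if ju is None else ju.round(2))
    for F in (np.eye(3),flip):
      o=[]
      for phi in range(-80,120,10):
        R=standR(np.radians(phi),a)@F; p=M+[0,0,.04]+.0187*R[:,2]
        if all(env.ik(x.tolist(),rpy(R)) is not None for x in (p,p+[0,0,.11],p-.06*R[:,2])): o.append(phi)
      print("   stand",F[0,0],o)
E
```

```text
[[0.5323, -0.3083, 0.034], [0.5821, -0.2845, 0.034]] [[0.5057, -0.2478, 0.017], [0.5538, -0.2255, 0.017]] [[0.5036, -0.2504, 0.0], [0.5532, -0.2252, 0.0]]
[0.06534539 0.06570306] 0.0551484599282088 0.053014599544671415 115.41450717676231 25.563217210170478 26.916495153042344
C [ 0.54312393 -0.26679557]
20 1.0 [-0.69  0.67  1.36  0.15  1.43 -1.17] [-0.71  0.62  1.23  0.14  1.61 -1.16]
20 -1.0 [-0.69  0.67  1.36  0.15  1.43  1.97] [-0.71  0.62  1.23  0.14  1.61  1.98]
   stand 1.0 [-80, -70, -10, 0, 10, 20, 30, 40, 50, 60, 70, 80, 90, 100, 110]
   stand -1.0 [-80, -70, -10, 0, 10, 20, 30, 40, 50, 60, 70, 80, 90, 100, 110]
25 1.0 [-0.7   0.72  1.3   0.18  1.52 -1.18] [-0.73  0.69  1.15  0.17  1.71 -1.17]
25 -1.0 [-0.7   0.72  1.3   0.18  1.52  1.96] [-0.73  0.69  1.15  0.17  1.71  1.97]
   stand 1.0 [-80, -70, 0, 10, 20, 30, 40, 50, 60, 70, 80, 90, 100, 110]
   stand -1.0 [-80, -70, 0, 10, 20, 30, 40, 50, 60, 70, 80, 90, 100, 110]
30 1.0 [-0.72  0.78  1.23  0.2   1.62 -1.19] [-0.74  0.77  1.06  0.2   1.8  -1.18]
30 -1.0 [-0.72  0.78  1.23  0.2   1.62  1.95] [-0.74  0.77  1.06  0.2   1.8
[... 387 characters left out ...]
0, 80, 90, 100, 110]
   stand -1.0 [-80, -70, -60, 10, 20, 30, 40, 50, 60, 70, 80, 90, 100, 110]
40 1.0 [-0.74  0.9   1.1   0.26  1.8  -1.2 ] [-0.77  0.93  0.87  0.25  2.   -1.18]
40 -1.0 [-0.74  0.9   1.1   0.26  1.8   1.94] [-0.77  0.93  0.87  0.25  2.    1.96]
   stand 1.0 [-80, -70, -60, -50, 60, 70, 80, 90, 100, 110]
   stand -1.0 [-80, -70, -60, -50, 20, 30, 40, 50, 60, 70, 80, 90, 100, 110]
45 1.0 [-0.75  0.96  1.03  0.28  1.89 -1.2 ] [-0.78  1.01  0.77  0.29  2.1  -1.17]
45 -1.0 [-0.75  0.96  1.03  0.28  1.89  1.94] [-0.78  1.01  0.77  0.29  2.1   1.97]
   stand 1.0 [-80, -70, -60, -50, -40, 70, 80, 90, 100, 110]
   stand -1.0 [-80, -70, -60, 20, 30, 40, 50, 60, 70, 80, 90, 100, 110]
```

```bash
cat >> plan.py <<'E'
PSI=np.radians(-64.5); C0=np.array([.542,-.267]); MAT=np.array([.576,.1965,.003]); A=np.radians(30); OFF=np.array([.005,0,.010]) # grasp point in flask
def T_(R,p): T=np.eye(4);T[:3,:3]=R;T[:3,3]=p;return T
def lyingT(): return T_(Ro.from_euler("z",PSI).as_matrix(),[*C0,.017])
def standT(phi,p):
    x=np.array([np.cos(phi),np.sin(phi),0]); return T_(np.c_[[0,0,1],np.cross([0,0,1],x),-x],p)
R0=pickR(PSI,A)@flip
PICK=T_(R0,lyingT()[:3,:3]@OFF+lyingT()[:3,3]+.0187*R0[:,2])
G=np.linalg.inv(lyingT())@PICK
E
python3 - <<'E'
from plan import *; import pickle
from cell import env, effector, vision, monitor
d=pickle.load(open("c0.pkl","rb"))
s=np.array([(578,397),(543,350),(583,480)])*.64; F=ray(d["side"],s,0); print(F.round(3))
for n,P in zip(("pump","pot"),F):
    o=PICK[:3,3];z=-PICK[:3,2]
    print(n,[(round(t,2),round(float(np.linalg.norm((o+t*z-P)[:2])),3),round(float((o+t*z)[2]),2)) for t in (.1,.15,.2,.25)])
p=PICK[:3,3]; R=PICK[:3,:3]; print(p)
st=standT(np.radians(60),MAT+[0,0,.033])@G; print("stand tcp",st[:3,3],st[:3,2], st[:3,0])
up=(p-.1*R[:,2]); 
effector.grip(.085,60)
env.move_to(up.tolist(),rpy(R)); c=vision.capture("wrist"); cv2.imwrite("pics/w2.png",c["image"]); pickle.dump(c,open("c2.pkl","wb")); print(monitor.current_clock(),monitor.current_tool_pos(),monitor.current_finger_gap())
E
```

```text
[[ 0.693 -0.373  0.   ]
 [ 0.721 -0.258 -0.   ]
 [ 0.574 -0.486  0.   ]]
pump [(0.1, 0.146, 0.1), (0.15, 0.128, 0.14), (0.2, 0.111, 0.18), (0.25, 0.099, 0.23)]
pot [(0.1, 0.166, 0.1), (0.15, 0.165, 0.14), (0.2, 0.167, 0.18), (0.25, 0.173, 0.23)]
[ 0.54012728 -0.26307375  0.01080532]
stand tcp [0.57909734 0.20186475 0.03165   ] [ 0.4330127  0.75      -0.5      ] [0.25      0.4330127 0.8660254]
5.6583 [ 0.56178735 -0.30767398  0.097465  ] 0.08492445672270393
```

View pics/w2.png

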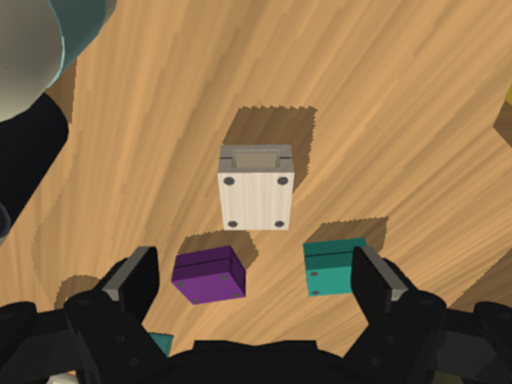

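The pour hole shows at (256,158) on the -65° side, and the flask is centred between the fingers. I'll check the pose from this close view and then pick.

Run:
```python
from plan import *; import pickle
from cell import env, effector, vision, monitor
c=pickle.load(open("c2.pkl","rb"))
P=ray(c,[(219,172),(293,173),(290,230),(222,230)],.034)[:,:2]; print(P.round(4).tolist(),P.mean(0)); v=P[0]+P[1]-P[2]-P[3]; print(np.degrees(np.arctan2(v[1],v[0])),np.linalg.norm(v)/2)
dev=P.mean(0)-C0
if np.linalg.norm(dev)<.012:
    p=PICK[:3,3]+[*dev,0]; R=PICK[:3,:3]
    env.move_to((p-.1*R[:,2]).tolist(),rpy(R))
    print(env.line_to(p.tolist(),v=.06,force_limit=8), monitor.current_tool_pos())
    effector.grip(.03,60); print(monitor.current_finger_gap(),monitor.current_grasp_force(),monitor.current_ft_force())
    q=np.array(monitor.current_tool_pos())
    env.line_to((q+[0,0,.12]).tolist(),v=.1); print(monitor.current_finger_gap(),monitor.current_ft_force(),monitor.current_clock())
    np.save("C.npy",P.mean(0))
    c=vision.capture("wrist"); cv2.imwrite("pics/w3.png",c["image"])
```

```text
[[0.5814, -0.2873], [0.5326, -0.3097], [0.5014, -0.2515], [0.5548, -0.2259]] [ 0.54255582 -0.2686157 ]
-64.23691903571783 0.06640696739095654
False [ 0.54099847 -0.26505344  0.01115007]
0.0298974936486828 3.0457142740488052 [-0.36971951 -0.17496534  6.53225292]
0.030487949120006987 [-0.52184153 -1.02230763  0.88422557] 9.6583
```

View pics/w3.png

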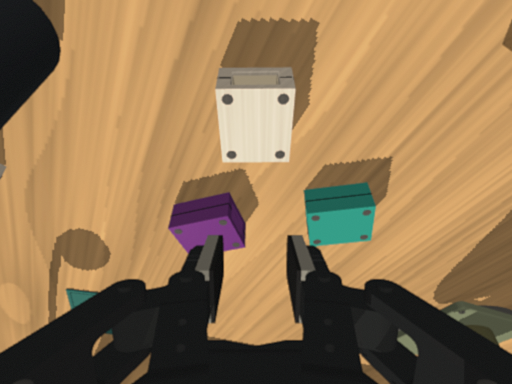

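The grasp missed: the gap closed to 30 mm and the flask stayed down, at (256,115) in the wrist view. I'll measure where it is now.

Run:
```python
from plan import *; import pickle
from cell import env, effector, vision, monitor
c=vision.capture("wrist"); pickle.dump(c,open("c3.pkl","wb"))
P=ray(c,[(216,90),(296,90),(290,162),(221,162)],.034)[:,:2]; print(P.round(4).tolist(),P.mean(0)); v=P[0]+P[1]-P[2]-P[3]; print(np.degrees(np.arctan2(v[1],v[0])),np.linalg.norm(v)/2,np.linalg.norm(P[0]-P[1]))
T=tool(monitor); print(T.round(3)); X=np.linalg.inv(T)@c["T"]; print(X.round(3), proj(c,T[:3,3]),proj(c,PICK[:3,3]))
c=vision.capture("side")
hsv=cv2.cvtColor(c["image"],cv2.COLOR_BGR2HSV).astype(int)
d=pickle.load(open("c0.pkl","rb")); print(np.abs(c["image"].astype(int)-d["side"]["image"])[235:270,290:328].mean())
```

```text
[[0.5813, -0.2852], [0.5309, -0.3093], [0.5022, -0.2513], [0.5545, -0.2263]] [ 0.54224136 -0.26799761]
-64.62542814825044 0.06471135364418215 0.055848666575788436
[[ 0.372 -0.903 -0.217  0.541]
 [-0.781 -0.43   0.452 -0.265]
 [-0.502  0.001 -0.865  0.132]
 [ 0.     0.     0.     1.   ]]
[[ 0.001 -0.964 -0.265  0.068]
 [ 1.     0.001  0.001 -0.001]
 [-0.001 -0.265  0.964 -0.171]
 [ 0.     0.     0.     1.   ]] [[255.89837541 232.7315415 ]] [[255.36696573 118.95967015]]
14.381203007518797
```

Run:
```python
from plan import *
from cell import env, effector, vision, monitor
effector.grip(.085,60)
p=PICK[:3,3]+[.0005,-.001,0]; R=PICK[:3,:3]; env.move_to((p-.06*R[:,2]).tolist(),rpy(R)); print(env.line_to(p.tolist(),v=.06,force_limit=8))
rows=[]
def snap():
    w=vision.capture("wrist")["image"]; s=vision.capture("side")["image"][205:295,250:370]
    rows.append(np.vstack([cv2.resize(w,(380,285)),cv2.resize(s,(380,285),interpolation=cv2.INTER_CUBIC)]))
snap()
for g in (.07,.06,.056,.052):
    effector.grip(g,60); print(g,monitor.current_finger_gap(),monitor.current_grasp_force(),np.round(monitor.current_ft_force(),2),np.round(monitor.current_tool_pos(),4))
snap()
cv2.imwrite("pics/g1.png",np.hstack(rows)); print(monitor.current_clock())
```

```text
False
0.07 0.0699283674813339 0.0 [ 0.86 -0.02  0.24] [ 0.5407 -0.2642  0.0109]
0.06 0.05987431780578448 0.0 [-0.31 -0.76  0.88] [ 0.5406 -0.2641  0.0108]
0.056 0.05590285152338261 0.0 [ 0.04 -0.51 -0.16] [ 0.5406 -0.2641  0.0108]
0.052 0.051872043660044484 0.0 [-0.4   0.45  0.05] [ 0.5406 -0.2641  0.0108]
13.1417
```

View pics/g1.png

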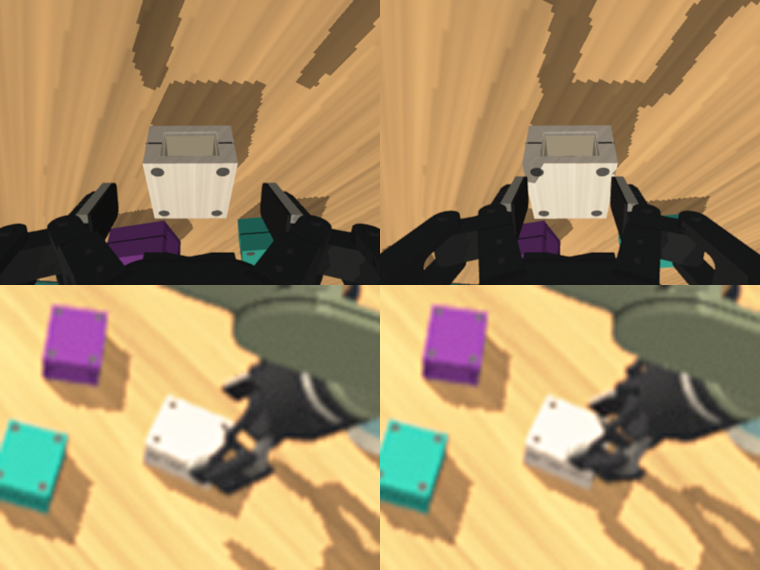

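The jaws passed above the flask without touching it. Pad spacing in the wrist pictures (66 px for 30 mm, 116 px for 52 mm) puts the real fingertips about 35 mm short of the reported TCP. I'll open, advance that far along the tool axis under a force guard, and grip.

```bash
cat >> plan.py <<'E'
SHORT=.034
PICK[:3,3]+=SHORT*PICK[:3,2]+[.0005,-.001,0]
L=lyingT(); L[:2,3]+=[.0005,-.001]
G=np.linalg.inv(L)@PICK
E
python3 - <<'E'
from plan import *
from cell import env, effector, vision, monitor
effector.grip(.085,60)
p=PICK[:3,3]
print(env.line_to(p.tolist(),v=.04,force_limit=6),p,np.round(monitor.current_tool_pos(),4))
for g in (.062,.03):
    effector.grip(g,60); print(g,monitor.current_finger_gap(),monitor.current_grasp_force(),np.round(monitor.current_ft_force(),2),np.round(monitor.current_tool_pos(),4))
print(monitor.current_clock())
if monitor.current_finger_gap()>.05:
    q=np.array(monitor.current_tool_pos()); env.line_to((q+[0,0,.03]).tolist(),v=.06); print(monitor.current_finger_gap(),np.round(monitor.current_ft_force(),2))
E
```

```text
False [ 0.53330859 -0.2487298  -0.01863954] [ 0.5336 -0.249  -0.0184]
0.062 0.06193218704399868 0.0 [-0.57  0.61 -0.49] [ 0.5334 -0.2489 -0.0185]
0.03 0.05503547020918975 66.37060788736562 [ 0.48 -2.75  1.58] [ 0.5338 -0.2495 -0.0183]
15.15
0.05502953717732593 [ 0.92 -0.79 -3.15]
```

Run:
```python
from plan import *
from cell import env, effector, vision, monitor
import pickle
q=np.array(monitor.current_tool_pos()); env.line_to((q+[0,0,.13]).tolist(),v=.15)
for ph in (50,40,60,70,30):
    H=standT(np.radians(ph),MAT+[0,0,.033+.09])@G; S=standT(np.radians(ph),MAT+[0,0,.033+.002])@G
    if all(env.ik(T[:3,3].tolist(),rpy(T[:3,:3])) is not None for T in (H,S)): break
print(ph, H[:3,3],S[:3,3])
env.move_to(H[:3,3].tolist(),rpy(H[:3,:3])); env.sleep(.3)
print(np.round(monitor.current_joints(),2),monitor.current_finger_gap(),np.round(monitor.current_ft_force(),2),monitor.current_clock())
w=vision.capture("wrist"); s=vision.capture("side"); c=vision.capture("scene"); pickle.dump((w,s,c),open("c4.pkl","wb"))
cr=cv2.resize(s["image"][90:210,150:310],(400,300),interpolation=cv2.INTER_CUBIC); cs=cv2.resize(c["image"][130:250,240:400],(400,300),interpolation=cv2.INTER_CUBIC)
cv2.imwrite("pics/h1.png",np.vstack([np.hstack([cr,cs]),np.hstack([cv2.resize(w["image"],(400,300)),np.zeros((300,400,3),np.uint8)])]))
```

```text
50 [0.59890865 0.22380147 0.10465   ] [0.59890865 0.22380147 0.01665   ]
[-0.23  0.31  2.11  1.53  0.88 -0.71] 0.055457445395415764 [ 0.29 -0.14 -3.44] 19.425
```

View pics/h1.png

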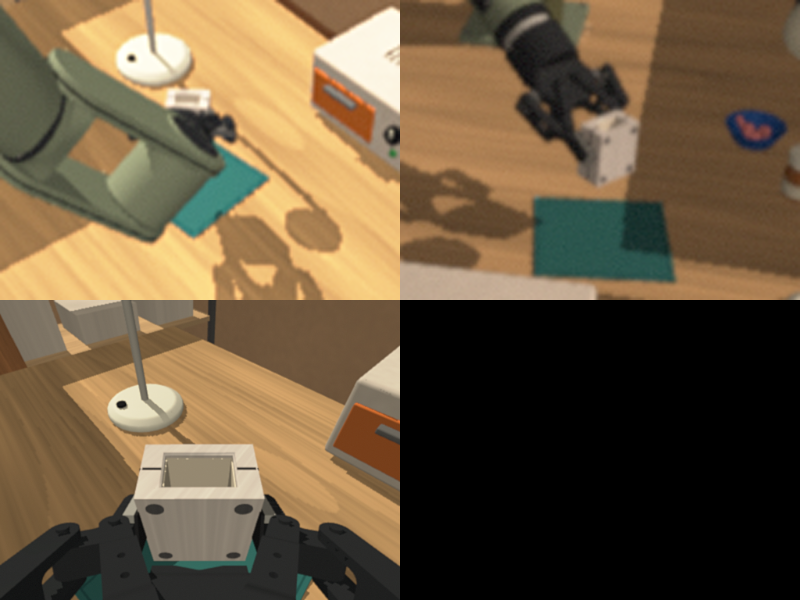

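The flask is held hole-up over the mat, with its rim in the wrist view at about (199,472) in the composite. I'll check its position from the rim, then lower it under a force guard.

Run:
```python
from plan import *
from cell import env, effector, vision, monitor
import pickle
w,s,c=pickle.load(open("c4.pkl","rb"))
P=ray(w,np.array([(145,145),(252,145),(265,198),(133,198)])*1.28,.159)[:,:2]; print(P.round(3).tolist(),P.mean(0), np.linalg.norm(P[1]-P[0]),np.linalg.norm(P[2]-P[3]),np.linalg.norm((P[0]+P[1]-P[2]-P[3])/2))
q=np.array(monitor.current_tool_pos()); 
hit=env.line_to((q-[0,0,.082]).tolist(),v=.08,force_limit=12); print(hit,monitor.current_tool_pos())
if not hit:
    hit=env.line_to((q-[0,0,.098]).tolist(),v=.015,force_limit=4)
print(hit,q[2]-monitor.current_tool_pos()[2],np.round(monitor.current_ft_force(),2),np.round(monitor.current_torque(),2),monitor.current_clock())
```

```text
[[0.566, 0.225], [0.607, 0.19], [0.587, 0.164], [0.545, 0.2]] [0.57619679 0.19468913] 0.0544794162290862 0.055372244425610936 0.03227821911265508
False [0.59942975 0.22366546 0.02323733]
True 0.08878765785378488 [0.61 0.42 3.32] [ 0.12  0.01 -0.  ] 21.35
```

Run:
```python
from plan import *
from cell import env, effector, vision, monitor
import pickle
effector.grip(.066); env.sleep(.2); effector.grip(.085)
T=tool(monitor); np.save("S.npy",T)
env.line_to((T[:3,3]-.09*T[:3,2]).tolist(),v=.1); env.sleep(.8)
w=vision.capture("wrist"); s=vision.capture("side"); c=vision.capture("scene"); pickle.dump((w,s,c),open("c5.pkl","wb"))
cr=cv2.resize(s["image"][90:210,150:310],(400,300),interpolation=cv2.INTER_CUBIC); cs=cv2.resize(c["image"][130:250,240:400],(400,300),interpolation=cv2.INTER_CUBIC)
cv2.imwrite("pics/h2.png",np.vstack([np.hstack([cr,cs]),np.hstack([cv2.resize(w["image"],(400,300)),np.zeros((300,400,3),np.uint8)])]))
print(monitor.current_clock(),monitor.current_finger_gap(),T.round(3).tolist())
```

```text
24.15 0.08506378145871998 [[0.324, 0.766, 0.555, 0.598], [0.384, -0.643, 0.663, 0.224], [0.865, -0.002, -0.502, 0.014], [0.0, 0.0, 0.0, 1.0]]
```

View pics/h2.png

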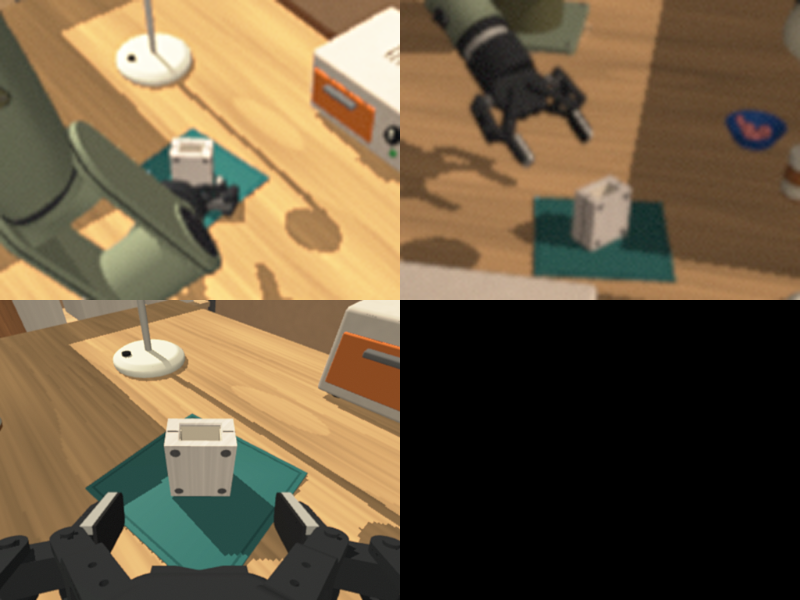

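The flask stands alone, hole up, on the mat: rim at (201,430), mat corners at (87,490), (193,414) and (307,472) in the wrist part. I'll check numerically that it is centred.

Run:
```python
from plan import *
import pickle
w,s,c=pickle.load(open("c5.pkl","rb"))
hsv=cv2.cvtColor(w["image"],cv2.COLOR_BGR2HSV).astype(int); m=(hsv[...,0]>75)&(hsv[...,0]<100)&(hsv[...,1]>70)
b=blob(m); P=ray(w,b,.003)[:,:2]
k=lambda u:P[np.argmin if 0 else np.argmax(P@u)]
r10=np.radians(10); ux=np.array([np.cos(r10),np.sin(r10)]); uy=np.array([-ux[1],ux[0]])
L=b[b[:,0].argmin()];Rr=b[b[:,0].argmax()];Tp=b[b[:,1].argmin()]
q=ray(w,[L,Tp,Rr],.003)[:,:2]; print("corners px",L,Tp,Rr,q.round(4).tolist(),"mat centre",(q[0]+q[2])/2, np.linalg.norm(q[1]-q[0]),np.linalg.norm(q[2]-q[1]))
F=ray(w,np.array([(167,120),(236,119),(237,146),(164,147)])*1.28,.069)[:,:2]; print("flask",F.round(4).tolist(),F.mean(0))
```

```text
corners px [110 240] [209 171] [392 222] [[0.4865, 0.2613], [0.5897, 0.279], [0.6669, 0.1334]] mat centre [0.57670792 0.19732141] 0.10463689634831966 0.16488685359913613
flask [[0.5643, 0.2244], [0.6102, 0.1877], [0.5869, 0.1639], [0.5436, 0.1987]] [0.57624933 0.19366432]
```

It's within about 4 mm of the mat centre. Now I'll regrip and lift 100 mm.

Run:
```python
from plan import *
from cell import env, effector, vision, monitor
import pickle
S=np.load("S.npy")
print(env.line_to(S[:3,3].tolist(),v=.06,force_limit=8)); effector.grip(.03,85)
print(monitor.current_finger_gap(),monitor.current_grasp_force(),np.round(monitor.current_ft_force(),2))
q=np.array(monitor.current_tool_pos()); w0=vision.capture("wrist")
env.line_to((q+[0,0,.1]).tolist(),v=.06); env.sleep(1.0)
w=vision.capture("wrist"); T=tool(monitor)
# flask vs gripper motion: optical check of the rim region between the two wrist views
a,b=[cv2.cvtColor(x["image"],cv2.COLOR_BGR2GRAY) for x in (w0,w)]
p0=cv2.goodFeaturesToTrack(a[185:330,175:335],30,.03,6)+np.float32([175,185]); p1,st,_=cv2.calcOpticalFlowPyrLK(a,b,p0,None)
print("rim shift px",np.median((p1-p0)[st[:,0]==1],axis=0),np.abs((p1-p0)[st[:,0]==1]).mean(0))
print(np.array(monitor.current_tool_pos())-q,monitor.current_finger_gap(),monitor.current_grasp_force(),np.round(monitor.current_ft_force(),2),np.abs(monitor.current_dq()).max(),monitor.current_clock(),np.degrees(np.arccos(np.clip(((np.trace(T[:3,:3].T@S[:3,:3])-1)/2),-1,1))))
```

```text
False
0.05475949995741574 89.5617225766182 [-1.56 -1.49  2.89]
rim shift px [[-0.02209473 -0.04293823]] [[1.2678703 3.7981884]]
[-1.85821980e-05  1.76255451e-05  1.00018836e-01] 0.05503219411992996 89.56218123435974 [-0.1   0.76 -2.88] 0.0013242497597828998 29.1083 0.005091006365343481
```

The flask hasn't shifted in the grip. It's upright and still, 100 mm above where it stood on the mat.

```bash
python3 -c "
from cell import env
print(env.close_job())"
```

```text
the job is handed in; nothing more can be done
None
```

The job is handed in at about 29 s: the flask stood by itself hole-up within about 4 mm of the mat's middle, and the gripper now holds it upright and still 100 mm above the mat; the first grasp closed just above it, touching its top lightly without moving it, and I saw no other thing moved.

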